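# Fit the sieve and shut the grain hopper with the hook pole

### The arm

A 6-joint arm with a two-finger parallel gripper is mounted at the origin on a cart in front of the work surface, level with it; the furniture and walls round the work are solid. World frame = base frame: x ahead of the robot, y to its left, z up, the work surface at z = 0. Lengths are in m, angles in rad, forces in N, time in s.
With the tool pointing down it reaches from about 0.375 to 0.9 m from the base axis. Payload 3.1 kg.
Tool frame: the origin (TCP) lies midway between the tips of the shut fingers; the grasp point (between the pads) lies 19 mm behind it; x points along the fingers, y is the direction in which the jaws open and shut, and the axes are right-handed (so a half turn about x gives the same grasp; the last joint's range is limited). The gripper opens to 85 mm and grips with 20 to 120 N. Pads are 22 mm wide; open, the fingers measure 114 mm over their backs; the gripper's body (76 mm by 85 mm) begins 54 mm behind the grasp point. The pads swing forward as they close: fully open they stand 13 mm farther back than shut.
Start: joints at [1.099, 0.527, 1.433, -0, 1.181, -0.178], TCP at [0.181, 0.598, 0.231] pointing down, gripper open.
Joint ranges: [-3.08, 3.08], [-0.75, 2.2], [0.22, 2.44], [-1.43, 4.57], [0, 2.65], [-2.85, 2.85]. Speed limits (rad/s): [2.79, 2.79, 3.14, 3.14, 3.14, 3.14].

### API

Orientations are given as a unit quaternion [w, x, y, z].
In Python, from plant import r gives the robot as it stands. Calls block until the motion is done:
- r.goto(position, orientation): joint-space move of the TCP to a pose.
- r.movel(position, ori=None, max_speed=0.15): straight line of the TCP; ori=None keeps the orientation; max_speed is the mean speed in m/s.
- r.move_j(angles): joint-space move.
- r.let_go() and r.grasp(strength=None): open the fingers fully, or close them until they stop; strength is the grip in N (None keeps the last).
- r.hold(seconds).
- r.inverse_kinematics(position, orientation): joint angles nearest the present ones, or None.
- r.get_image(name): name is "side" or "top"; returns a dict with "pixels" (480x640x3 uint8, red, green, blue), "fx", "fy", "cx", "cy" (pixels), "xyz" and "rotation" of the camera in the world. Camera axes: x right, y down, z forward; pixel columns grow to the right and rows downward; lengths in m; the calibration is good to about 2 mm. A picture is of the moment at which its call begins. There is no depth.
A pose or a line that the arm cannot do raises r.PlanningError and nothing moves.
- r.hand_in(): hands the job in, once; it reports no verdict.
Readings, each from a call of its own:
- r.current_clock(): time.
- r.current_qpos(): joint angles.
- r.current_qvel(): joint speeds.
- r.current_joint_efforts(): joint torques, N m.
- r.current_eef_pos(): TCP position.
- r.current_tool_rot(): TCP orientation.
- r.current_wrist_force(): force on the tool from outside, world axes, zero at the start.
- r.current_ft_torque(): the same for the moment, N m.
- r.current_grip_width(): finger opening in m.
Only numpy, scipy, OpenCV 4.12 (cv2) and the standard library are available. Lean on these libraries where they do the work, as an engineer would, in place of code of your own. Each camera call takes 0.05 s, during which the arm holds its last target.

### The job

Lower the tapered metal sieve into the matching taper inside the green grain hopper so that it sits centred, upright and fully down, and let go of it. Then take the wooden hook pole from its rest, put its hook through the brass ring eye on the raised flap and draw the flap down fully shut with it, without letting it slam; work the flap only with the pole. Unhook, lay the pole back in both forks of its rest, and leave everything else where it stands.

Things in the scene. Friction and masses are not known exactly. Their poses are not given: they have to be found in the camera images.
- hopper: Green square grain hopper, 150x150x150 mm, fixed, place and heading vary. Origin: centre of underside; z up; -x its front (spout, window; faces roughly to the robot's left), +x the flap's hinge side. Open-topped well 130x130 mm inside; in it, from 85 down to 30 mm above the worktop, a round metal taper 103 mm wide at its top, 48 mm at its foot.
- flap (a joint): Wooden flap (150x152x8 mm) over the hopper's top, rad: 0 = shut, level on the rim; grows as it swings up and back about its hinge; starts a little past upright (1.65 to 1.95); stops at 0 and 2.05. A stiff hinge keeps it wherever it is left; drawing it at the ring takes 1 to 2 N.
- flap_hinge (a point): Point on the flap's hinge axis, at the middle of its width; in the hopper's frame 75 mm along +x and 154 mm above its underside. Axes are the hopper's; the hinge axis runs along its y.
- eye (a point): Centre of the brass ring eye on the middle of the flap's free edge. Hole 31 mm wide, wire 6 mm; the hole's axis is y (parallel to the hinge). Axes turn with the flap and equal the hopper's when shut. Shut, the centre lies 176 mm along the hopper's -x from flap_hinge and 4 mm above it (z 158 mm).
- sieve_knob (a point): Centre of the upright dark wooden knob (24 mm diameter, 36 mm tall) of the loose metal sieve: a cone 52 mm wide at its foot and 82 mm at 30 mm height (same taper as the hopper's), then a thin stem, then the knob from 64 to 100 mm above the foot. Stands foot down on the worktop; this point is 82 mm above the foot. z is its axis. About 0.14 kg.
- sieve_home (a point): Where the knob centre comes to lie when the sieve is fully seated in the hopper's taper: on the hopper's axis, 116 mm above the worktop (34 mm below the hopper's rim). z is up; fixed to the hopper. Mind the wall cupboards overhead: their underside is 0.65 m above the worktop and their fronts are 0.56 m ahead of the robot.
- pole_grip (a point): Middle of the hook pole, on its axis: the place to grip it. Wooden batten 240 mm long, 18 mm wide (y) and 22 mm high (z), about 0.13 kg, lying level. x points along the pole to the hook end, y to the side to which the hook's finger points, z up as it lies.
- hook (a point): Middle of the hook's finger: 165 mm along x and 23 mm along y from pole_grip, same axes. There the 8 mm brass rod at the pole's end is bent square to the side and runs 45 mm from the pole's axis along its +y, ending in a ball 12 mm wide. The rod begins 120 mm along x from pole_grip.
- pole: The hook pole as a whole (loose). Origin under its middle, 11 mm below pole_grip.
- sieve: The sieve as a whole (loose). Origin at the centre of its foot.
- pole_rest: Dark wooden rest, fixed (its place and heading vary): base 220 x 75 x 12 mm with two flared forks 85 mm either side of its middle along its x axis. Each fork has a flat bottom 55 mm above the worktop, 23 mm wide, its cheeks opening out to 50 mm at 80 mm height.
- rest_seat (a point): Where pole_grip lies when the pole is home in the forks: over the middle of the rest, 66 mm above the worktop; x runs along the rest, to where the hook end lay.
- tumbler: Bystander, not to be disturbed: small brass tumbler, 67 mm wide, 74 mm tall. Origin at the centre of its underside.
- jigger: Bystander, not to be disturbed: brass hourglass-shaped double jigger, 47 mm wide, 86 mm tall. Origin at the centre of its underside.
- tin: Bystander, not to be disturbed: small lidded brass tin, 62 mm wide, 70 mm tall. Origin at the centre of its underside.
- bitters: Bystander, not to be disturbed: small clear bottle with brass cap, 52 mm wide, 138 mm tall. Origin at the centre of its underside.
- bigtin: Bystander, not to be disturbed: larger lidded brass tin with dark lid, 74 mm wide, 95 mm tall. Origin at the centre of its underside.

How it is judged:
By the outcome, as a careful person would: the job done as asked, in the order asked, and still so for the second after the job is handed in, with the robot touching nothing.
It also fails if it takes over 67 s, if anything falls off the work surface, if the arm or the gripper's body presses on something with over 40 N, if the wrist force passes 120 N, or if a joint passes its speed limit or range.

## Working session

There is one attempt and no reset: what is moved stays moved. The work goes in short steps, each a Python script; the robot and the scene stay as the last script left them, time stands still between calls to the robot, and variables do not carry over. Pictures are saved under pics/ and viewed, and the job is handed in when it is done.

```bash
ls; mkdir -p pics
python3 - <<'E'
from plant import r
import cv2,numpy as np
for n in("side","top"):
    im=r.get_image(n);cv2.imwrite(f"pics/{n}0.png",im["pixels"][:,:,::-1])
    print(n,im["fx"],im["fy"],im["cx"],im["cy"],im["xyz"],im["rotation"])
print(r.current_clock(),r.current_eef_pos(),r.current_tool_rot(),r.current_grip_width())
E
```

```text
pics
side 450.1871662204733 450.1871662204733 317.0408219956745 243.13517910423784 [ 0.35925938 -0.78172979  0.5948176 ] [-0.50344168  0.85749232 -0.09289931  0.0512164 ]
top 555.723131516589 555.723131516589 321.73743210647217 234.20887956164412 [0.31806366 0.02173492 1.75674008] [ 0.06659735 -0.70471324  0.70569257 -0.03069279]
0.1 [0.18065889 0.59764323 0.23043018] [ 0.69926808  0.10284563  0.69971429 -0.10414823] 0.08534974387935239
```

View pics/side0.png

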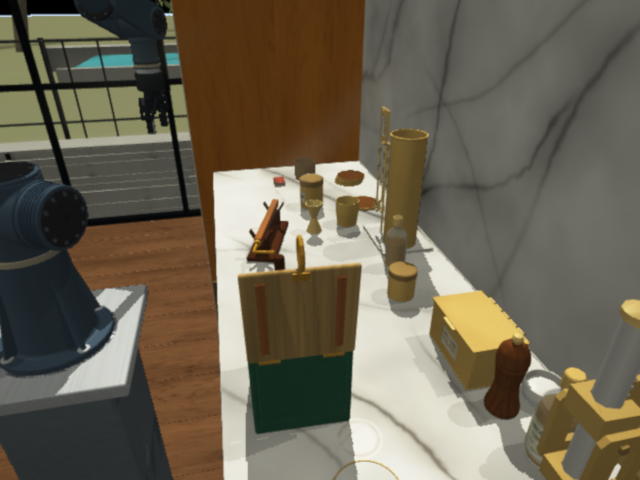

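View pics/top0.png

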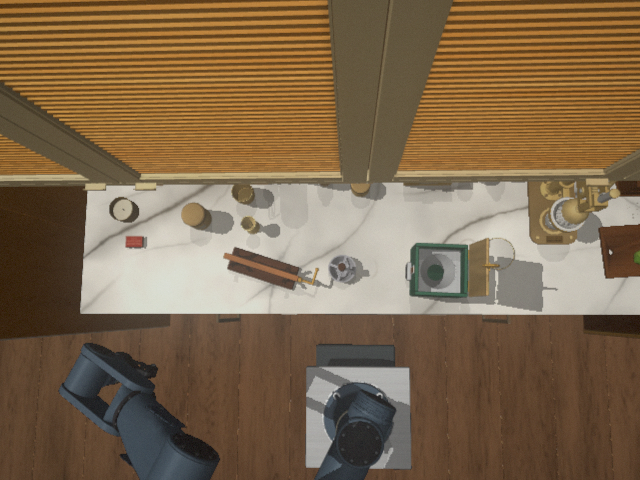

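```bash
cat > h.py <<'E'
import numpy as np,cv2
from scipy.spatial.transform import Rotation as R
CAM={"side":(450.1871662204733,317.0408219956745,243.13517910423784,[ 0.35925938,-0.78172979,0.5948176],[-0.50344168,0.85749232,-0.09289931,0.0512164]),
"top":(555.723131516589,321.73743210647217,234.20887956164412,[0.31806366,0.02173492,1.75674008],[0.06659735,-0.70471324,0.70569257,-0.03069279])}
def Rq(q): return R.from_quat([q[1],q[2],q[3],q[0]])
def qw(Ro):
    a=Ro.as_quat(); return [a[3],a[0],a[1],a[2]]
def ray(n,u,v):
    f,cx,cy,p,q=CAM[n]
    d=Rq(q).apply([(u-cx)/f,(v-cy)/f,1.]); return np.array(p),d/np.linalg.norm(d)
def plane(n,u,v,z):
    p,d=ray(n,u,v); return p+d*(z-p[2])/d[2]
def proj(n,X):
    f,cx,cy,p,q=CAM[n]
    c=Rq(q).inv().apply(np.array(X)-np.array(p)); c=np.atleast_2d(c); return np.c_[cx+f*c[:,0]/c[:,2],cy+f*c[:,1]/c[:,2]]
def tri(u1,v1,u2,v2):
    p,d=ray("side",u1,v1);q,e=ray("top",u2,v2)
    s=np.linalg.lstsq(np.c_[d,-e],q-p,rcond=None)[0]
    a,b=p+d*s[0],q+e*s[1]; return (a+b)/2,np.linalg.norm(a-b)
def crop(n,img,x0,y0,w,h,k,name):
    c=cv2.resize(img[y0:y0+h,x0:x0+w],None,fx=k,fy=k,interpolation=cv2.INTER_CUBIC)
    st=10
    for u in range((x0//st+1)*st,x0+w,st): cv2.putText(c,str(u),((u-x0)*k-8,8),0,.3,(255,255,0),1);cv2.line(c,((u-x0)*k,9),((u-x0)*k,14),(0,255,255),1)
    for v in range((y0//st+1)*st,y0+h,st): cv2.putText(c,str(v),(0,(v-y0)*k+3),0,.3,(255,255,0),1);cv2.line(c,(20,(v-y0)*k),(25,(v-y0)*k),(0,255,255),1)
    cv2.imwrite(name,c)
E
python3 - <<'E'
from h import *
t=cv2.imread("pics/top0.png");s=cv2.imread("pics/side0.png")
crop("top",t,215,225,150,90,5,"pics/t_a.png")
crop("top",t,395,225,150,90,5,"pics/t_b.png")
crop("side",s,230,170,130,100,6,"pics/s_a.png")
E
```

```text
(no output)
```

View pics/t_a.png

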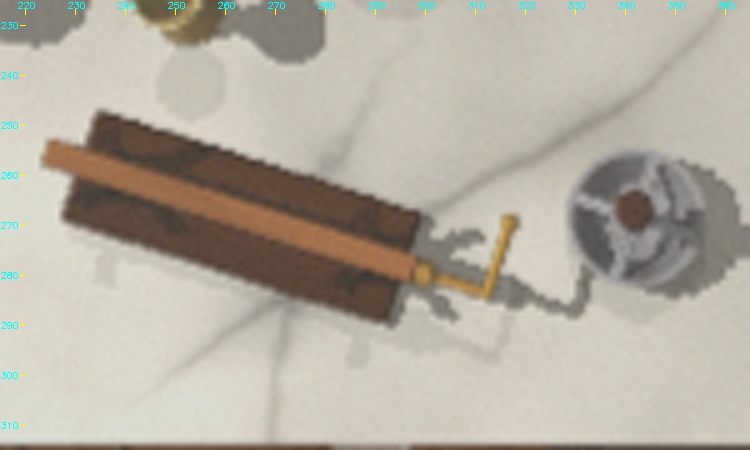

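View pics/t_b.png

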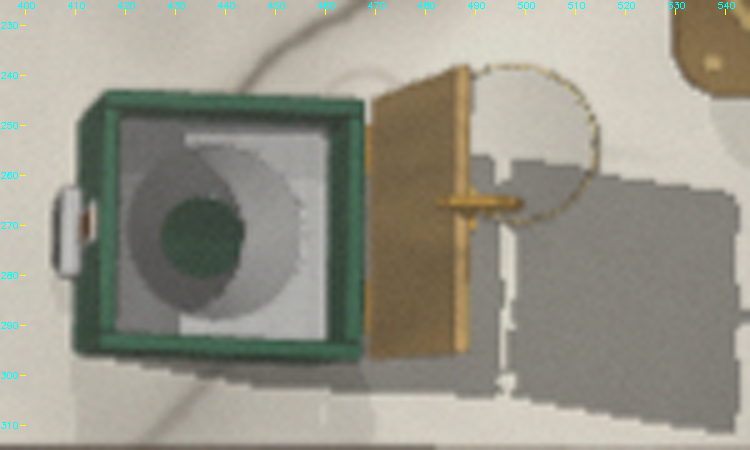

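View pics/s_a.png

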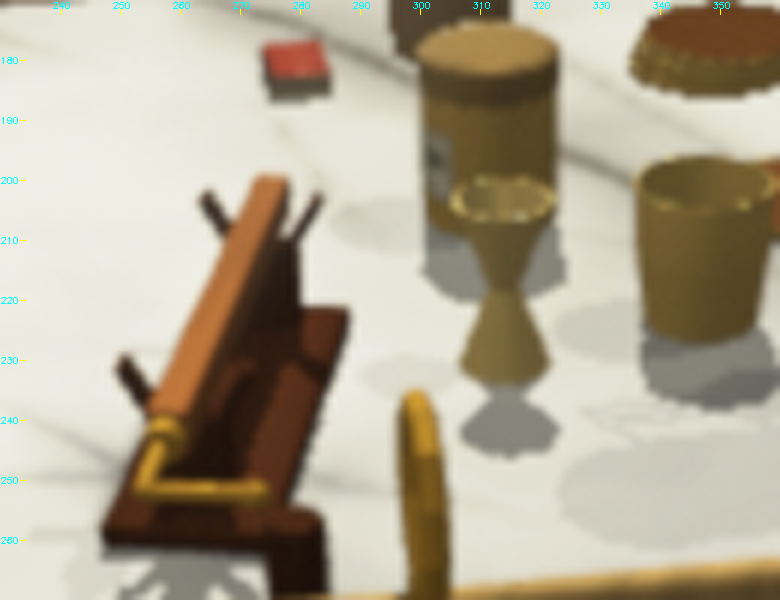

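Run:
```python
from h import *
t=cv2.imread("pics/top0.png");hsv=cv2.cvtColor(t,cv2.COLOR_BGR2HSV)
def show(p):print([hsv[v,u].tolist() for u,v in p])
show([(341,267),(342,266),(260,267),(280,273),(250,256),(440,246),(440,295),(412,270),(466,270),(417,270),(435,272)])
def mask(roi,lo,hi):
    m=cv2.inRange(hsv,np.array(lo),np.array(hi));z=np.zeros_like(m);x,y,w,h=roi;z[y:y+h,x:x+w]=m[y:y+h,x:x+w];return z
# knob
m=mask((334,259,15,15),(0,80,0),(20,255,140));M=cv2.moments(m,True);k=(M['m10']/M['m00'],M['m01']/M['m00']);print("knob px",k,M['m00'],plane("top",*k,.100))
# sieve rim ellipse via gray blob vs bg? use grayness/darkness
# pole
m=mask((215,245,84,45),(3,120,130),(14,255,255));c=max(cv2.findContours(m,0,1)[0],key=cv2.contourArea)
r_=cv2.minAreaRect(c);print("pole rect",r_)
b=cv2.boxPoints(r_);print(np.array([plane("top",*p,.077) for p in b]))
# green
m=mask((400,235,75,70),(60,60,40),(95,255,255));c=max(cv2.findContours(m,0,1)[0],key=cv2.contourArea);print("green hull",cv2.approxPolyDP(cv2.convexHull(c),2,True).reshape(-1,2).tolist())
cv2.imwrite("pics/mg.png",m)
for name,p,z in [("rim",[(416,244.3),(468,245.8),(467.3,297)],.15)]:
    for q in p: print(name,plane("top",*q,z))
for n in("eye",): 
    print(tri(300,256,490.5,266))
```

```text
[[12, 87, 91], [13, 80, 92], [13, 130, 153], [12, 133, 163], [14, 65, 78], [72, 72, 92], [72, 65, 90], [16, 86, 86], [72, 85, 102], [73, 74, 104], [71, 51, 70]]
knob px (341.2, 266.52) 25.0 [0.45029729 0.04802265 0.1       ]
pole rect ((260.75018310546875, 266.7703552246094), (75.89215850830078, 5.116036891937256), 17.969139099121094)
[[0.48052942 0.40780927 0.077     ]
 [0.49550627 0.40331384 0.077     ]
 [0.42348386 0.18043026 0.077     ]
 [0.40876883 0.185106   0.077     ]]
green hull [[417, 243], [467, 246], [465, 296], [415, 294]]
rim [ 0.51020468 -0.16903133  0.15      ]
rim [ 0.50526999 -0.31737551  0.15      ]
rim [ 0.35891983 -0.31049245  0.15      ]
(array([ 0.43327092, -0.33530144,  0.3250418 ]), np.float64(0.0006944762314785692))
```

Run:
```python
from h import *
t=cv2.imread("pics/top0.png");
k=10
c=cv2.resize(t[238:302,405:475],None,fx=k,fy=k,interpolation=cv2.INTER_NEAREST)
c=cv2.convertScaleAbs(c,alpha=1.3)
for u in range(405,475,5): cv2.putText(c,str(u),((u-405)*k,8),0,.3,(0,255,255),1)
for v in range(240,302,5): cv2.putText(c,str(v),(0,(v-238)*k+8),0,.3,(0,255,255),1)
cv2.imwrite("pics/z1.png",c[:600])
c=cv2.resize(t[252:285,325:362],None,fx=16,fy=16,interpolation=cv2.INTER_NEAREST)
for u in range(325,362,5): cv2.putText(c,str(u),((u-325)*16,8),0,.3,(0,0,255),1)
for v in range(252,285,5): cv2.putText(c,str(v),(0,(v-252)*16+8),0,.3,(0,0,255),1)
cv2.imwrite("pics/z2.png",c)
```

```text
(no output)
```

View pics/z1.png

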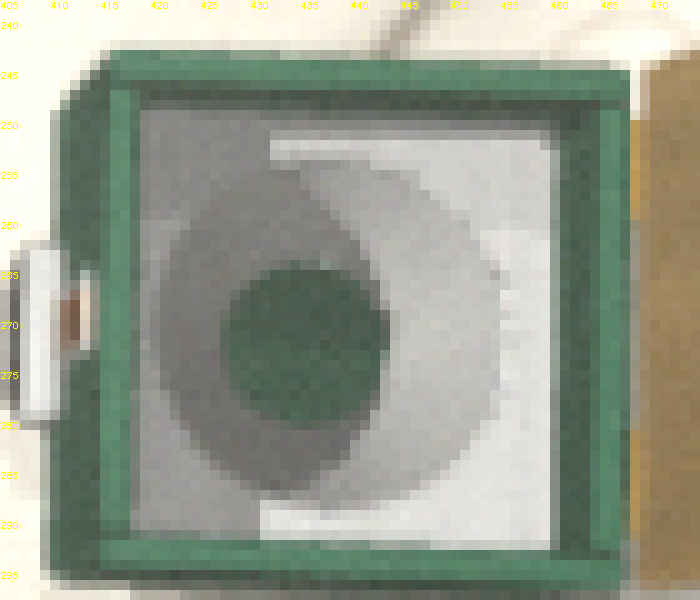

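View pics/z2.png

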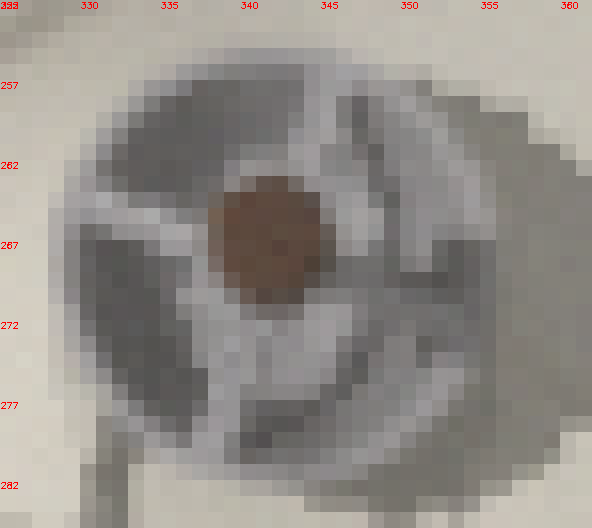

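Run:
```python
from h import *
t=cv2.imread("pics/top0.png").astype(int);hsv=cv2.cvtColor(t.astype(np.uint8),cv2.COLOR_BGR2HSV)
m=((hsv[:,:,0]>60)&(hsv[:,:,0]<95)&(hsv[:,:,1]>70)&(hsv[:,:,2]>=86)).astype(np.uint8);z=np.zeros_like(m);z[238:302,405:475]=m[238:302,405:475]
for v in (250,270,288): print(v,[hsv[v,u,2] for u in range(409,422)],[hsv[v,u].tolist() for u in range(458,471)])
for u in (425,455): print(u,[hsv[v,u].tolist() for v in range(240,250)],[hsv[v,u].tolist() for v in range(289,301)])
cv2.imwrite("pics/m.png",cv2.resize(z[238:302,405:475]*255,None,fx=8,fy=8,interpolation=0))
# hole
m=((hsv[:,:,0]>60)&(hsv[:,:,0]<95)&(hsv[:,:,1]>40)).astype(np.uint8);z=np.zeros_like(m);z[260:283,424:447]=m[260:283,424:447]
M=cv2.moments(z,True);c=(M['m10']/M['m00'],M['m01']/M['m00']);print("hole",c,M['m00'],plane("top",*c,.03))
```

```text
250 [np.uint8(208), np.uint8(137), np.uint8(92), np.uint8(84), np.uint8(77), np.uint8(80), np.uint8(81), np.uint8(101), np.uint8(104), np.uint8(90), np.uint8(102), np.uint8(107), np.uint8(107)] [[38, 23, 90], [50, 18, 86], [51, 23, 76], [63, 35, 65], [60, 29, 61], [69, 36, 71], [69, 57, 76], [71, 77, 100], [69, 75, 106], [69, 67, 92], [20, 128, 143], [18, 111, 129], [18, 104, 118]]
270 [np.uint8(181), np.uint8(148), np.uint8(106), np.uint8(86), np.uint8(168), np.uint8(108), np.uint8(103), np.uint8(109), np.uint8(104), np.uint8(97), np.uint8(111), np.uint8(102), np.uint8(92)] [[36, 7, 174], [24, 7, 175], [64, 17, 121], [68, 50, 77], [71, 59, 73], [68, 50, 77], [71, 66, 81], [71, 86, 101], [72, 85, 102], [69, 56, 95], [24, 35, 115], [18, 85, 120], [18, 108, 116]]
288 [np.uint8(152), np.uint8(91), np.uint8(76), np.uint8(74), np.uint8(72), np.uint8(72), np.uint8(101), np.uint8(101), np.uint8(98), np.uint8(100), np.uint8(119), np.uint8(120), np.uint8(122)] [[24, 7, 175], [23, 6, 176], [56, 17, 107], [68, 54, 71], [64, 53, 72], [65, 61, 71], [72, 74, 89], [72, 85, 102], [71, 87, 100], [50, 50, 91], [19, 128, 136], [18, 107, 121], [19, 99, 113]]
425 [[19, 24, 202], [22, 23, 199], [26, 20, 180], [71, 44, 110], [70, 75, 106], [68, 73, 102], [64, 46, 77], [56, 31, 66], [53, 29, 79], [45, 10, 98]] [[30, 9, 120], [15, 9, 119], [64, 16, 110], [73, 79, 100], [74, 79, 107], [71, 76, 91], [56, 28, 64], [39, 22, 82], [25, 26, 109], [25, 21, 136], [22, 25, 185], [19, 22, 182]]
455 [[21, 23, 190], [21, 23, 192], [22, 24, 194], [21, 23, 178], [58, 26, 117], [72, 74, 100], [72, 78, 102], [65, 55, 83], [57, 40, 64], [47, 24, 75]] [[20, 4, 177], [42, 7, 176], [38, 6, 174], [43, 11, 160], [70, 60, 102], [71, 85, 99], [72, 82, 93], [68, 66, 70], [51, 25, 72], [36, 13, 96], [24, 24, 108], [19, 25, 111]]
hole (434.9251700680272, 273.00680272108843) 147.0 [ 0.43532274 -0.23925275  0.03      ]
```

View pics/m.png

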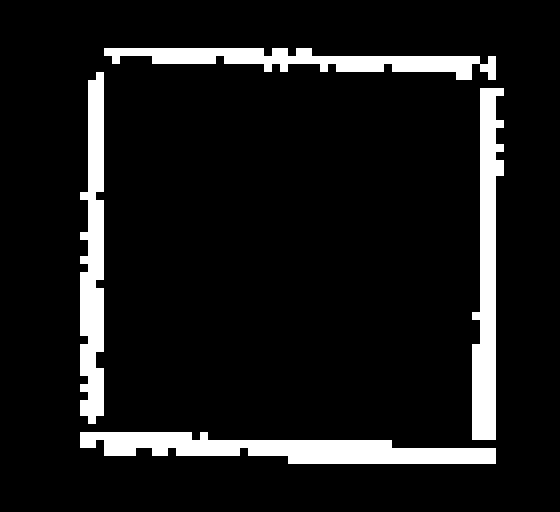

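Run:
```python
from h import *
# sub-pixel: fit lines to edges using weighted half-level crossing of gray along many scanlines
t=cv2.imread("pics/top0.png");hsv=cv2.cvtColor(t,cv2.COLOR_BGR2HSV).astype(float);g=hsv[:,:,1].copy();V=hsv[:,:,2]
def cross(a,th):
    for i in range(len(a)-1):
        if (a[i]-th)*(a[i+1]-th)<=0 and a[i]!=a[i+1]: return i+(th-a[i])/(a[i+1]-a[i])
P={}
P['top']=[(u,240+cross(V[240:247,u],150)) for u in range(420,464)]
P['bot']=[(u,293+cross(V[293:297,u],82)) for u in range(418,464) if cross(V[293:297,u],82) is not None]
P['left']=[(412+cross(V[v,412:417],91),v) for v in list(range(248,261))+list(range(276,291)) if cross(V[v,412:417],91) is not None]
H=hsv[:,:,0]
P['right']=[(465+cross(H[v,465:470],45),v) for v in range(248,293) if cross(H[v,465:470],45) is not None]
W={}
for k,p in P.items():
    X=np.array([plane("top",*q,.15)[:2] for q in p]);
    vx,vy,x,y=cv2.fitLine(X.astype(np.float32),cv2.DIST_HUBER,0,.001,.001).ravel();
    W[k]=(np.array([x,y]),np.array([vx,vy]));print(k,len(p),(x,y),np.degrees(np.arctan2(vy,vx)))
def inter(a,b):
    (p,d),(q,e)=W[a],W[b];s=np.linalg.solve(np.c_[d,-e],q-p);return p+s[0]*d
C=[inter(a,b) for a,b in [('top','left'),('top','right'),('bot','right'),('bot','left')]]
print(np.array(C),np.mean(C,0),[np.linalg.norm(C[i]-C[i-1]) for i in range(4)])
```

```text
top 44 (np.float32(0.514047), np.float32(-0.23466896)) 87.584
bot 46 (np.float32(0.36450425), np.float32(-0.23323922)) 87.95456
left 28 (np.float32(0.44465625), np.float32(-0.16476004)) -2.3263404
right 45 (np.float32(0.43544206), np.float32(-0.31351566)) -2.1562757
[[ 0.5168728  -0.16769382]
 [ 0.5106009  -0.31634554]
 [ 0.3617363  -0.3107405 ]
 [ 0.36706254 -0.16160783]] [ 0.43906814 -0.23909694] [np.float32(0.14993384), np.float32(0.14878398), np.float32(0.14897011), np.float32(0.14922775)]
```

```bash
cat >> h.py <<'E'
HC=np.array([0.4391,-0.2391]);HA=np.radians(-92.25)
xh=np.array([np.cos(HA),np.sin(HA),0]);yh=np.array([-np.sin(HA),np.cos(HA),0])
def H(a,b,z): return np.r_[HC,0]+a*xh+b*yh+np.array([0,0,z])
def ori(j):
    j=np.r_[np.array(j)[:2],0];j/=np.linalg.norm(j);x=np.array([0,0,-1.]);return qw(R.from_matrix(np.c_[x,j,np.cross(x,j)]))
def G(p): return np.array(p)-np.array([0,0,.019])  # TCP for grasp point, tool down
KN=np.array([.4503,.0480,.082])
PC=np.array([.4521,.2942,.066]);PX=np.array([-.308,-.951,0]);PX/=np.linalg.norm(PX);PY=np.array([-PX[1],PX[0],0])
E
python3 - <<'E'
from plant import r
from h import *
print(Rq(r.current_tool_rot()).as_matrix().round(2).tolist(),r.current_wrist_force())
for s in(1,-1):
    for n,p,j in [("knob",KN,yh),("knobup",KN+[0,0,.18],yh),("overh",H(0,0,.27),yh),("in",H(0,0,.116),yh),("pole",PC,PY),("poleup",PC+[0,0,.15],PY),("pre",H(.085-.165,-.08,.325),yh),("hk",H(.095-.165,-.023,.325),yh),("mid",H(0-.165,-.023,.33),yh),("shut",H(-.101-.165,-.023,.1465),yh)]:
        q=r.inverse_kinematics(G(p),ori(s*j));print(s,n,None if q is None else np.round(q,2))
E
```

```text
[[-0.0, 0.29, 0.96], [-0.0, 0.96, -0.29], [-1.0, -0.0, -0.0]] [1.22419102 0.12168038 0.30534326]
1 knob [-0.14  0.61  2.   -0.    0.53 -0.1 ]
1 knobup [-0.14  0.28  1.83 -0.    1.03 -0.1 ]
1 overh [-0.72  0.33  1.72 -0.    1.09 -0.68]
1 in [-0.72  0.58  1.86 -0.    0.7  -0.68]
1 pole [ 0.37  0.7   1.78 -0.    0.66  0.68]
1 poleup [ 0.37  0.46  1.68 -0.    1.    0.68]
1 pre [-0.69  0.1   1.86 -0.    1.17 -0.65]
1 hk [-0.63  0.19  1.75 -0.    1.2  -0.59]
1 mid [-0.43  0.15  1.79 -0.    1.2  -0.39]
1 shut [-0.2   0.46  2.02 -0.    0.67 -0.16]
-1 knob None
-1 knobup None
-1 overh [-0.72  0.33  1.72 -0.    1.09  2.46]
-1 in [-0.72  0.58  1.86 -0.    0.7   2.46]
-1 pole [ 0.37  0.7   1.78 -0.    0.66 -2.46]
-1 poleup [ 0.37  0.46  1.68 -0.    1.   -2.46]
-1 pre [-0.69  0.1   1.86 -0.    1.17  2.49]
-1 hk [-0.63  0.19  1.75 -0.    1.2   2.55]
-1 mid [-0.43  0.15  1.79 -0.    1.2   2.75]
-1 shut None
```

```bash
python3 - <<'E'
from plant import r
from h import *
o=ori(yh)
t0=r.current_clock()
r.goto(G(KN+[0,0,.12]),o);print(r.current_clock())
r.movel(G(KN+[0,0,.002]),o,max_speed=.15);print(r.current_clock(),r.current_wrist_force())
r.grasp(40);print(r.current_clock(),r.current_grip_width(),r.current_eef_pos(),r.current_wrist_force())
im=r.get_image("top");cv2.imwrite("pics/t1.png",im["pixels"][:,:,::-1])
r.movel(G(KN+[0,0,.18]),o,max_speed=.2);print(r.current_clock(),r.current_wrist_force(),r.current_grip_width())
r.goto(G(H(0,0,.265)),o);print(r.current_clock(),r.current_eef_pos())
for n in("side","top"):
    im=r.get_image(n);cv2.imwrite(f"pics/{n}2.png",im["pixels"][:,:,::-1])
E
python3 - <<'E'
import cv2,numpy as np
a=cv2.imread("pics/top2.png");b=cv2.imread("pics/side2.png")
cv2.imwrite("pics/c2.png",np.hstack([cv2.resize(a[200:340,360:540],None,fx=2.2,fy=2.2),cv2.resize(b[140:448,180:576],None,fx=1,fy=1)]))
E
```

```text
2.3
3.2333 [-0.22826808  0.36514293  0.23464262]
3.825 0.022837330348801685 [0.45064821 0.04793237 0.06529672] [0.02867628 0.01388686 4.12370784]
4.9167 [-0.65619753 -0.23086309 -1.59994297] 0.023152828393994126
6.025 [ 0.4388272  -0.23781089  0.24537118]
```

View pics/c2.png

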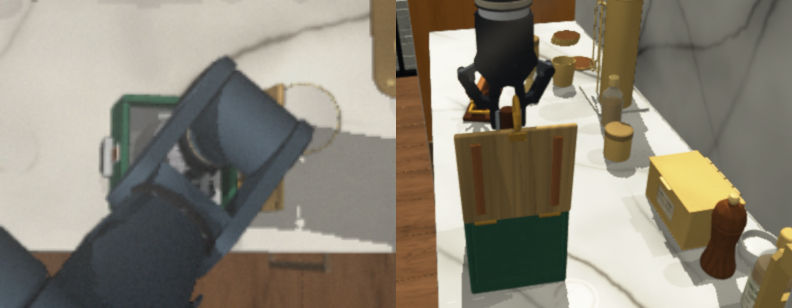

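View pics/side2.png

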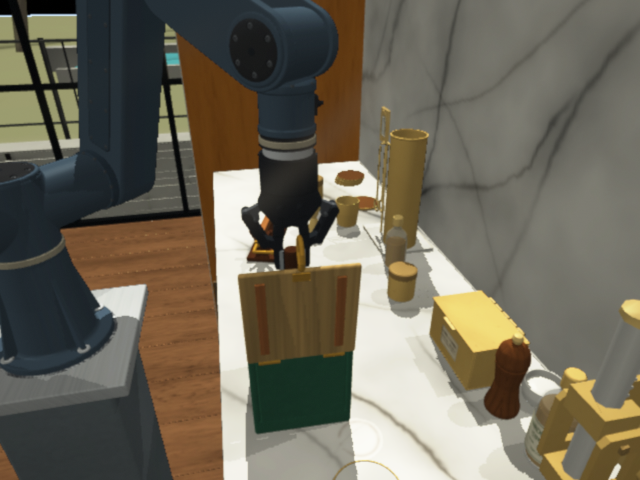

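Run:
```python
from h import *
for u,v in [(285,145),(285,120),(285,100),(285,80),(285,60),(285,40),(285,20)]:
    p,d=ray("side",u,v);print(v,p+d*(-.239-p[1])/d[1])
for z in(.35,.45,.55):print(z,plane("top",501,257,z))
```

```text
145 [ 0.43475406 -0.239       0.42900046]
120 [ 0.43600794 -0.239       0.45972035]
100 [ 0.43696427 -0.239       0.48315046]
80 [ 0.43788177 -0.239       0.50562929]
60 [ 0.43876276 -0.239       0.52721361]
40 [ 0.43960938 -0.239       0.54795577]
20 [ 0.4404236  -0.239       0.56790412]
0.35 [ 0.45343451 -0.35583186  0.35      ]
0.45 [ 0.44381149 -0.32899202  0.45      ]
0.55 [ 0.43418848 -0.30215218  0.55      ]
```

Run:
```python
from plant import r
from h import *
o=ori(yh)
r.movel(G(H(0,0,.20)),o,max_speed=.15);f0=np.array(r.current_wrist_force());print(f0,r.current_eef_pos(),r.current_clock())
r.movel(G(H(0,0,.135)),o,max_speed=.12);f0=np.array(r.current_wrist_force());print(f0,r.current_eef_pos(),r.current_clock())
z=.135
while z>.112:
    z-=.003
    r.movel(G(H(0,0,z)),o,max_speed=.05);f=np.array(r.current_wrist_force());print(round(z,4),(f-f0).round(2),np.round(r.current_eef_pos(),4))
    if f[2]-f0[2]>5 or np.linalg.norm(f-f0)>8:break
print(r.current_clock(),r.current_ft_torque())
im=r.get_image("side");cv2.imwrite("pics/side3.png",im["pixels"][:,:,::-1])
```

```text
[ 0.40439278  0.30376519 -1.11860754] [ 0.43964738 -0.23885129  0.18129661] 6.7083
[-0.1792624  -0.24544826 -1.45156888] [ 0.43972117 -0.23962252  0.11670738] 7.4
0.132 [1.03 0.46 0.29] [ 0.4394 -0.2393  0.1135]
0.129 [-0.13  0.08 -0.12] [ 0.439  -0.239   0.1099]
0.126 [-0.15 -0.28 -0.41] [ 0.4389 -0.239   0.1067]
0.123 [ 0.47 -0.27 -0.98] [ 0.439  -0.239   0.1038]
0.12 [ 0.06  1.   -0.6 ] [ 0.439  -0.239   0.1008]
0.117 [-0.55  1.13  6.18] [ 0.4392 -0.2393  0.0987]
8.9 [0.11463631 0.20066997 0.03455269]
```

View pics/side3.png

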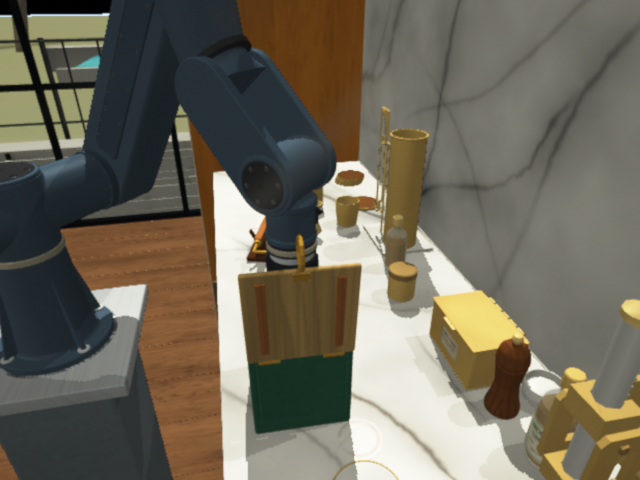

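Run:
```python
from plant import r
from h import *
o=ori(yh)
r.let_go();print(r.current_clock(),r.current_wrist_force(),r.current_grip_width())
r.movel(G(H(0,0,.235)),o,max_speed=.2)
r.goto(G(PC+[0,0,.12]),ori(PY));print(r.current_clock(),r.current_eef_pos())
for n in("side","top"):
    im=r.get_image(n);cv2.imwrite(f"pics/{n}4.png",im["pixels"][:,:,::-1])
t=cv2.imread("pics/top4.png");s=cv2.imread("pics/side4.png")
crop("top",t,395,230,110,75,7,"pics/t4b.png")
crop("side",s,220,225,150,70,5,"pics/s4b.png")
```

```text
9.5833 [-0.79566159 -1.10131713  0.55309552] 0.08552595929856484
12.2583 [0.45263429 0.29351495 0.16692478]
```

View pics/t4b.png

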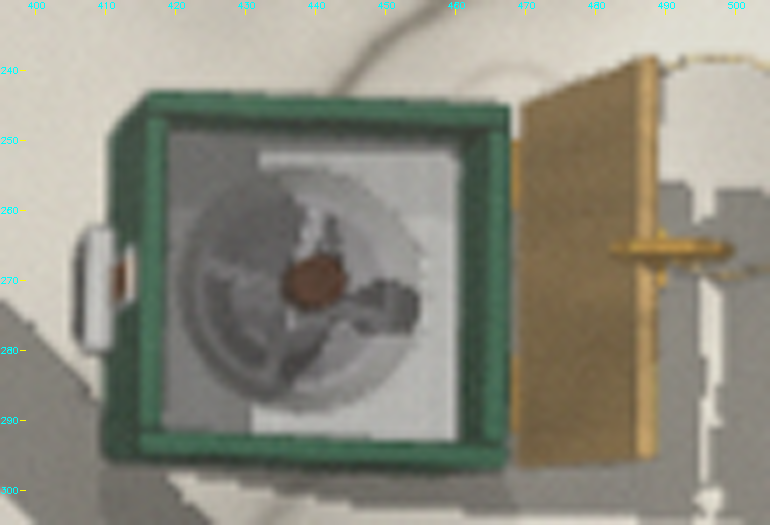

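View pics/s4b.png

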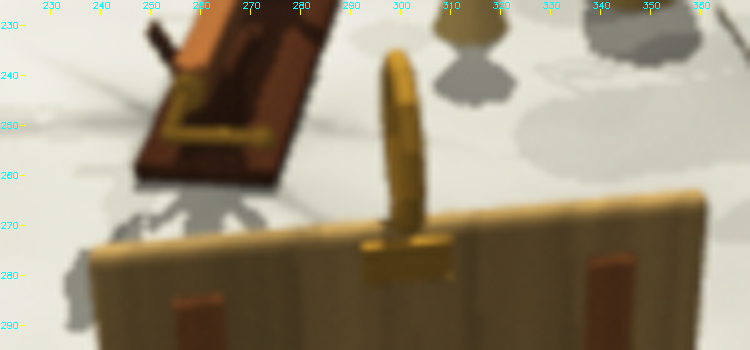

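View pics/top4.png

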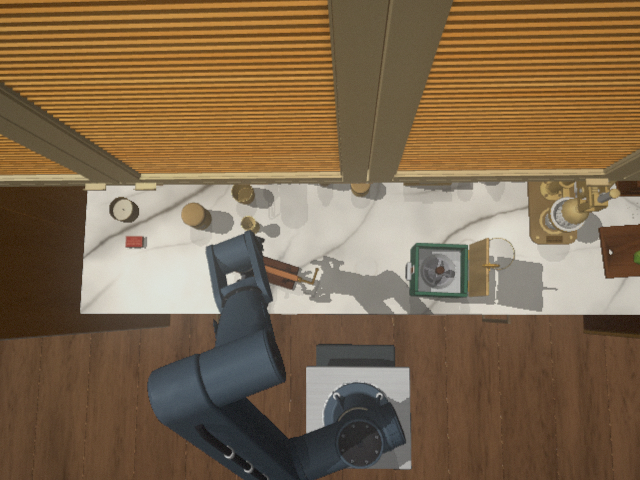

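```bash
cat >> h.py <<'E'
def eye(th,r=.176,o=.004): # hopper frame x,z
    return .075-r*np.cos(th)+o*np.sin(th), .154+r*np.sin(th)+o*np.cos(th)
E
python3 - <<'E'
from h import *
print("knob top",proj("top",H(0,0,.134)),"centre", proj("top",H(0,0,.116)))
t=cv2.imread("pics/top4.png");hsv=cv2.cvtColor(t,cv2.COLOR_BGR2HSV)
m=cv2.inRange(hsv,(0,90,0),(20,255,140));z=np.zeros_like(m);z[263:280,432:449]=m[263:280,432:449];M=cv2.moments(z,True);c=(M['m10']/M['m00'],M['m01']/M['m00']);print(c,M['m00'],plane("top",*c,.134))
for th in(1.65,1.7,1.75,1.8):
    x,z=eye(th);P=H(x,0,z);ph=np.linspace(0,6.28,60)
    ring=np.array([H(x+.0215*np.cos(a),0,z+.0215*np.sin(a)) for a in ph])
    a,b=proj("top",ring),proj("side",ring)
    e=proj("top",np.array([H(.075-.152*np.cos(th)+d*np.sin(th),y,.154+.152*np.sin(th)+d*np.cos(th)) for d in(0,.008) for y in(-.075,.075)]))
    print(th,P.round(4),a.min(0).round(1),a.max(0).round(1),b.min(0).round(1),b.max(0).round(1),e.round(1).tolist())
E
```

```text
knob top [[440.25411898 269.25462296]] centre [[439.2686725  269.71462783]]
(440.0, 269.6578947368421) 38.0 [ 0.43793303 -0.23833995  0.134     ]
1.65 [ 0.4355 -0.3319  0.3291] [480.7 264.1] [498.4 265.6] [298.4 233.1] [303.7 269.7] [[484.9, 294.7], [485.0, 236.8], [488.0, 294.9], [488.1, 236.9]]
1.7 [ 0.4351 -0.3407  0.328 ] [484.1 264.3] [501.8 265.8] [299.4 237.5] [304.8 274.5] [[487.8, 294.9], [487.9, 236.9], [490.9, 295.0], [490.9, 237.1]]
1.75 [ 0.4348 -0.3493  0.3265] [487.4 264.4] [505.1 266. ] [300.5 242.2] [306.  279.8] [[490.7, 295.0], [490.7, 237.1], [493.7, 295.1], [493.6, 237.2]]
1.8 [ 0.4344 -0.3579  0.3245] [490.6 264.6] [508.4 266.2] [301.5 247.4] [307.2 285.4] [[493.5, 295.1], [493.5, 237.2], [496.4, 295.3], [496.3, 237.4]]
```

Run:
```python
from plant import r
from h import *
o=ori(PY)
r.movel(G(PC+[0,0,.0]),o,max_speed=.15);print(r.current_clock(),r.current_eef_pos(),r.current_wrist_force())
r.grasp(110);print(r.current_clock(),r.current_grip_width(),r.current_eef_pos(),r.current_wrist_force(),r.current_tool_rot())
r.movel(G(PC+[0,0,.22]),o,max_speed=.2);print(r.current_clock(),r.current_wrist_force(),r.current_ft_torque(),r.current_grip_width())
im=r.get_image("side");cv2.imwrite("pics/side5.png",im["pixels"][:,:,::-1])
r.goto(G(H(.0-.165,-.08,.329)),ori(yh));print(r.current_clock(),r.current_eef_pos())
for n in("side","top"):
    im=r.get_image(n);cv2.imwrite(f"pics/{n}6.png",im["pixels"][:,:,::-1])
```

```text
13.3083 [0.45272481 0.29436451 0.04757855] [ 0.85535575 -0.60649556 -0.28275944]
13.9417 0.01651054358133312 [0.45242108 0.29430979 0.04760594] [-0.99866412 -0.04938108  5.16361636] [ 0.41605865  0.57214418  0.41584284 -0.57150762]
15.1917 [ 0.4965117 -0.2658658 -1.3744484] [ 0.06835269 -0.01268586 -0.0550149 ] 0.0166355190684901
16.65 [ 0.36592147 -0.07076631  0.30990237]
```

View pics/side6.png

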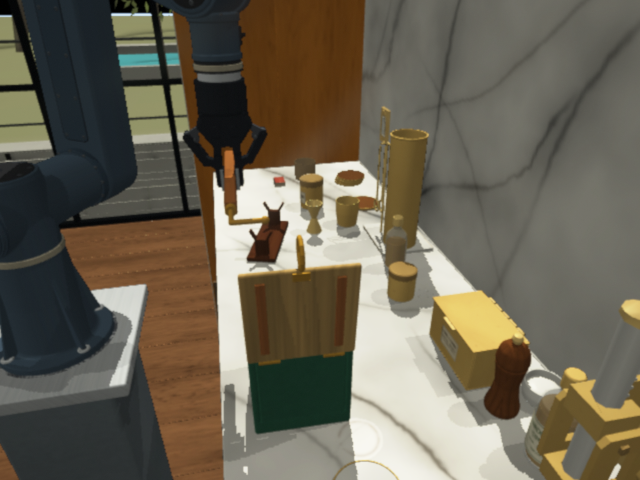

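View pics/top6.png

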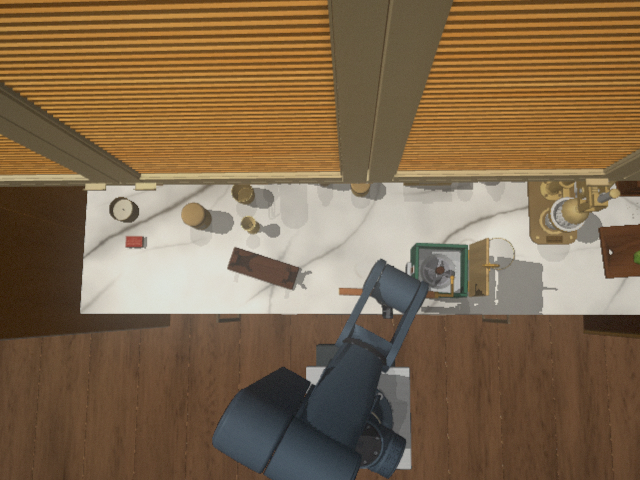

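Run:
```python
from h import *
g=np.array([.3659,-.0708,.3289])
for n in("side","top"):
    print(n,"bend",proj(n,g+.165*xh).round(1),"ball",proj(n,g+.165*xh+.039*yh).round(1),"tail",proj(n,g-.12*xh+[0,0,.011]).round(1))
crop("side",cv2.imread("pics/side6.png"),205,150,110,80,7,"pics/s6b.png")
crop("top",cv2.imread("pics/top6.png"),330,255,150,55,5,"pics/t6b.png")
a=cv2.imread("pics/s6b.png");b=cv2.imread("pics/t6b.png");b=cv2.copyMakeBorder(b,0,0,0,a.shape[1]-b.shape[1],0) if b.shape[1]<a.shape[1] else b[:,:a.shape[1]]
cv2.imwrite("pics/c6.png",np.vstack([a[:330],b[:270]]))
```

```text
side bend [[231.3 222.2]] ball [[260.9 219.8]] tail [[229.4 149.4]]
top bend [[452.1 295. ]] ball [[452.2 279.5]] tail [[339.3 290.3]]
```

View pics/s6b.png

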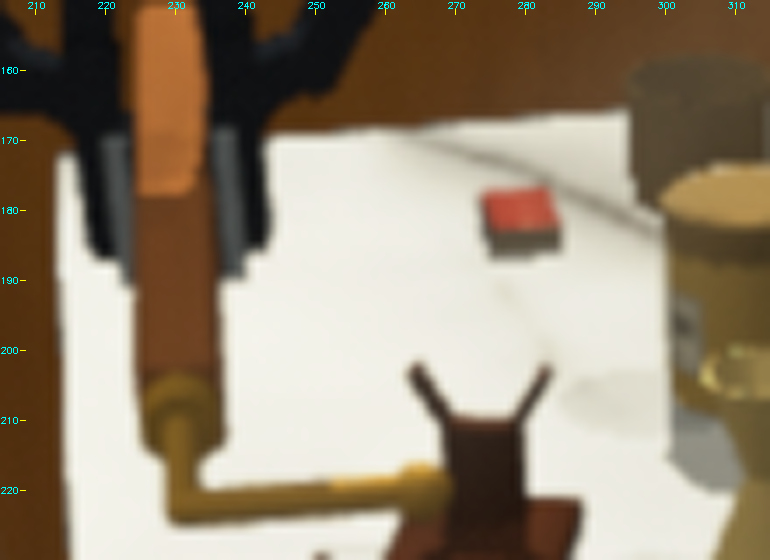

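View pics/t6b.png

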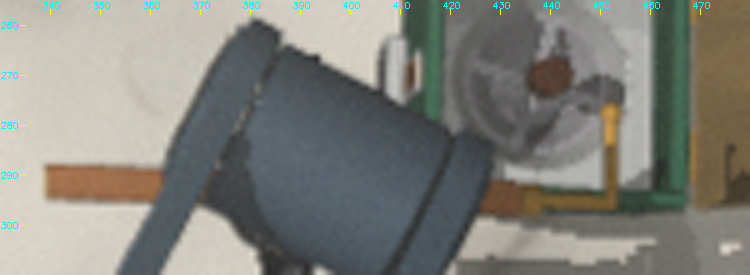

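Run:
```python
from plant import r
from h import *
o=ori(yh)
x,z=eye(1.67);print(x,z)
r.movel(G(H(x-.165,-.08,z)),o,max_speed=.15);print(r.current_clock(),r.current_wrist_force())
for n in("side","top"):
    im=r.get_image(n);cv2.imwrite(f"pics/{n}7.png",im["pixels"][:,:,::-1])
a=cv2.imread("pics/side7.png");crop("side",a,215,200,120,90,6,"pics/s7.png")
a=cv2.imread("pics/top7.png");crop("top",a,420,235,100,70,6,"pics/t7.png")
```

```text
0.09641155584061685 0.3287385054201968
17.5417 [ 0.32086174  0.67147136 -2.3736151 ]
```

View pics/s7.png

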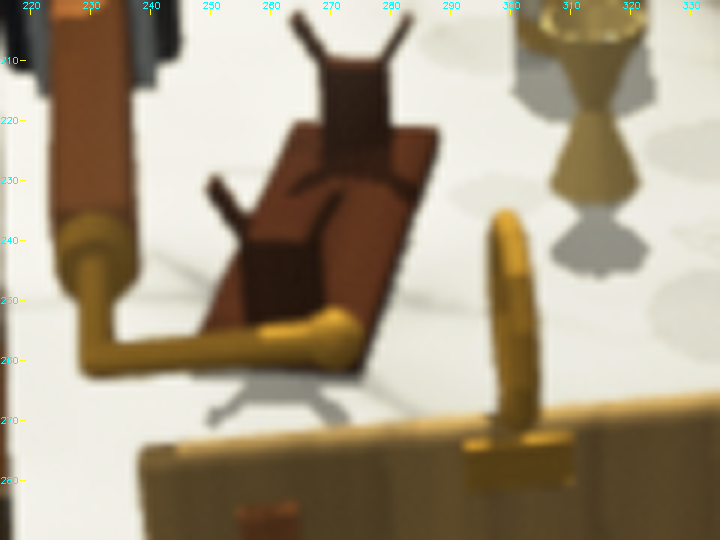

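View pics/t7.png

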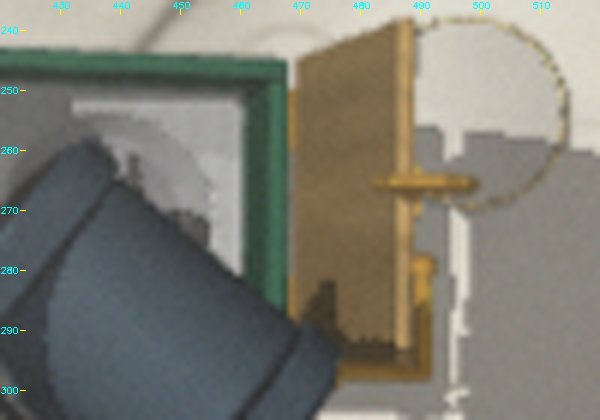

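Run:
```python
from plant import r
from h import *
o=ori(yh)
x,z=eye(1.67)
f0=np.array(r.current_wrist_force())
r.movel(G(H(x-.165,-.024,z)),o,max_speed=.08);f=np.array(r.current_wrist_force());print(r.current_clock(),(f-f0).round(2))
im=r.get_image("top");cv2.imwrite("pics/top8.png",im["pixels"][:,:,::-1])
ok=True
for th in np.r_[np.arange(1.55,.45,-.15),.4,.3]:
    x,z=eye(th)
    r.movel(G(H(x-.165,-.024,z)),o,max_speed=.07);f=np.array(r.current_wrist_force())-f0;print(round(th,2),f.round(2),round(r.current_clock(),2))
    if np.linalg.norm(f)>10: print("STOP");break
    if abs(th-1.25)<.01:
        im=r.get_image("side");cv2.imwrite("pics/side8.png",im["pixels"][:,:,::-1])
for n in("side","top"):
    im=r.get_image(n);cv2.imwrite(f"pics/{n}9.png",im["pixels"][:,:,::-1])
a=cv2.imread("pics/side9.png");b=cv2.imread("pics/top9.png")
cv2.imwrite("pics/c9.png",np.hstack([cv2.resize(a[160:440,200:400],None,fx=2,fy=2),cv2.resize(b[225:315,350:510],None,fx=2.5,fy=2.5,dst=None)[:560] if 0 else cv2.copyMakeBorder(cv2.resize(b[225:315,350:510],None,fx=2.4,fy=2.4),0,560-216,0,0,0)]))
```

```text
18.4917 [ 0.31  0.26 -0.49]
1.55 [-0.73 -0.7  -0.49] 18.99
1.4 [-0.38  0.45 -0.5 ] 19.52
1.25 [-0.56  0.27 -0.67] 20.04
1.1 [-0.15 -0.15 -1.26] 20.62
0.95 [ 0.52 -0.5   0.26] 21.14
0.8 [-1.57  0.32 -1.22] 21.67
0.65 [ 0.04 -0.24 -0.55] 22.19
0.5 [ 0.1  -0.4  -0.13] 22.72
0.4 [-0.32 -0.15 -0.45] 23.12
0.3 [ 0.29  0.44 -0.38] 23.52
```

View pics/c9.png

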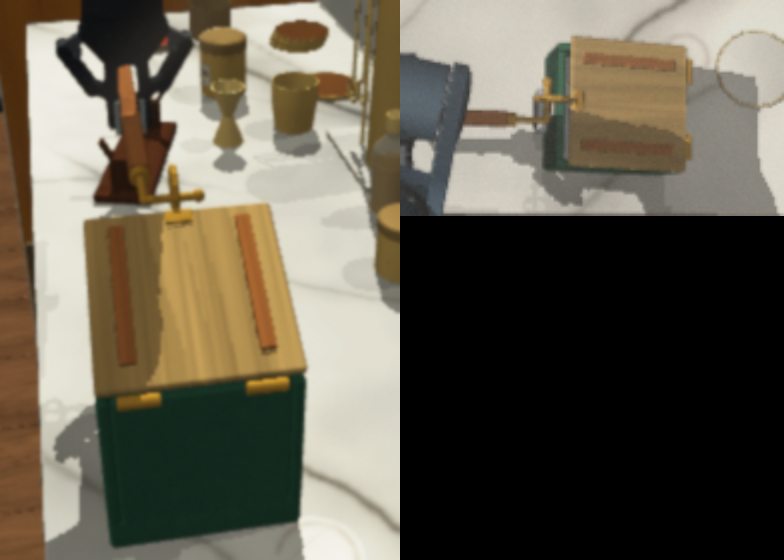

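Run:
```python
from plant import r
from h import *
o=ori(yh)
F=[]
for _ in range(5): F.append(r.current_wrist_force());r.hold(.05)
f0=np.mean(F,0)
for th in list(np.arange(.24,.01,-.06))+list(np.arange(.0,-.16,-.015)):
    x,z=eye(th)
    r.movel(G(H(x-.165,-.024,z)),o,max_speed=.035 if th>0 else .02);f=np.array(r.current_wrist_force())-f0;print(round(th,3),f.round(2),round(r.current_clock(),2))
    if f[2]>5 or np.linalg.norm(f)>10: print("STOP");break
for n in("side","top"):
    im=r.get_image(n);cv2.imwrite(f"pics/{n}10.png",im["pixels"][:,:,::-1])
crop("side",cv2.imread("pics/side10.png"),215,210,150,110,5,"pics/s10.png")
crop("top",cv2.imread("pics/top10.png"),380,235,100,70,6,"pics/t10.png")
```

```text
0.24 [ 0.92 -0.34 -0.51] 24.32
0.18 [ 0.39  0.25 -0.4 ] 24.77
0.12 [-0.22 -0.48  0.08] 25.22
0.06 [ 0.64 -0.01 -0.28] 25.67
0.0 [ 0.58 -0.66 -0.47] 26.34
-0.015 [ 0.49 -0.48 -0.11] 26.62
-0.03 [0.64 0.61 0.14] 26.91
-0.045 [0.37 0.86 0.5 ] 27.19
-0.06 [-0.33 -0.93 -0.43] 27.48
-0.075 [-0.15  0.28  3.57] 27.76
-0.09 [-0.68  2.26  6.7 ] 28.04
STOP
```

View pics/s10.png

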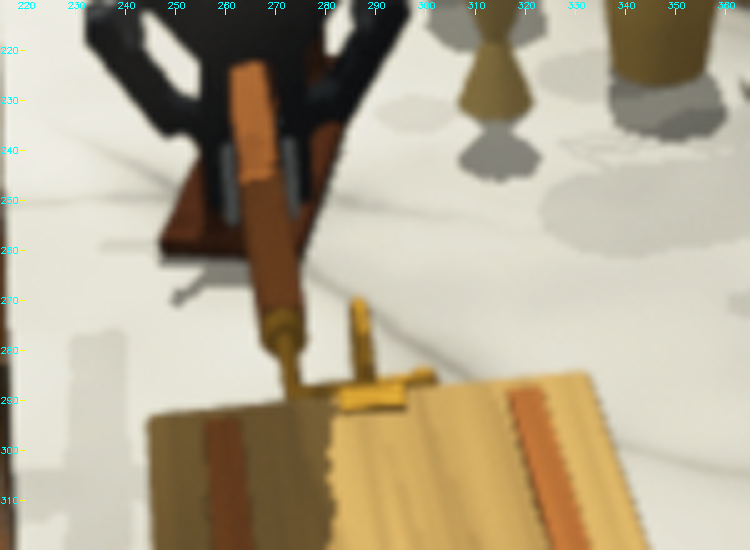

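View pics/t10.png

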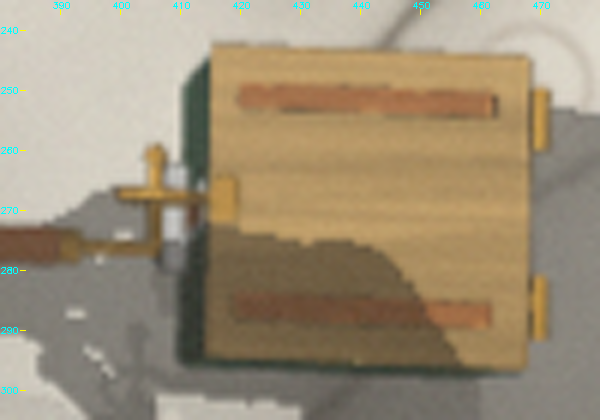

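Run:
```python
from plant import r
from h import *
o=ori(yh)
x,z=eye(-.005)
r.movel(G(H(x-.165,-.024,z)),o,max_speed=.03);f0=np.array(r.current_wrist_force());print(f0.round(2),r.current_clock())
r.movel(G(H(x-.165,-.05,z)),o,max_speed=.06);print((np.array(r.current_wrist_force())-f0).round(2))
r.movel(G(H(x-.165,-.085,z)),o,max_speed=.08);print((np.array(r.current_wrist_force())-f0).round(2),r.current_clock())
r.movel(G(H(x-.165-.04,-.085,z+.1)),o,max_speed=.15);print(r.current_clock())
for n in("side","top"):
    im=r.get_image(n);cv2.imwrite(f"pics/{n}11.png",im["pixels"][:,:,::-1])
crop("side",cv2.imread("pics/side11.png"),225,215,150,110,5,"pics/s11.png")
crop("top",cv2.imread("pics/top11.png"),380,235,100,70,6,"pics/t11.png")
x,z=eye(0)
for th in (0,.03,.06):
    P=[H(.075-.152*np.cos(th)+d*np.sin(th),y,.154+.152*np.sin(th)+d*np.cos(th)) for d in(.004,) for y in(-.075,.075)]
    print(th,proj("side",np.array(P)).round(1).tolist(),proj("top",np.array(P)).round(1).tolist())
```

```text
[ 0.83 -0.25 -2.29] 28.7917
[0.31 0.76 0.68]
[ 0.19 -0.04  0.89] 29.9583
30.825
0 [[244.0, 294.0], [332.7, 284.7]] [[413.9, 294.0], [414.9, 241.6]]
0.03 [[243.8, 291.8], [332.7, 282.5]] [[414.2, 293.9], [415.1, 241.4]]
0.06 [[243.5, 289.6], [332.8, 280.4]] [[414.5, 293.9], [415.4, 241.2]]
```

View pics/s11.png

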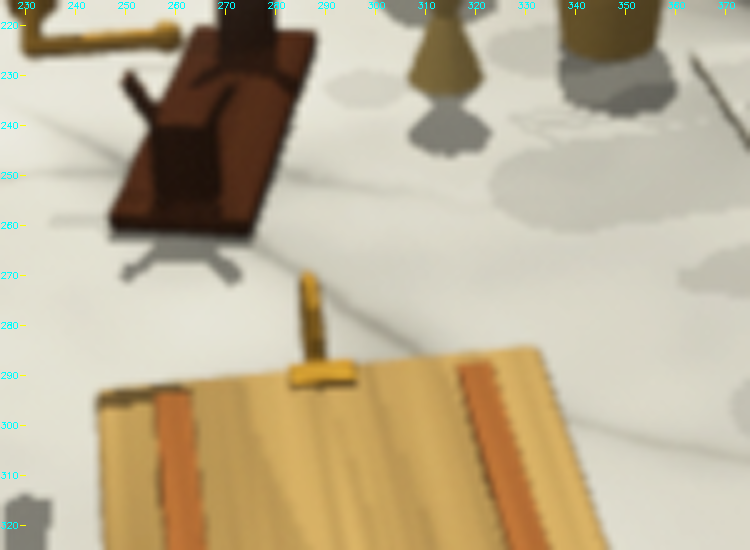

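View pics/top11.png

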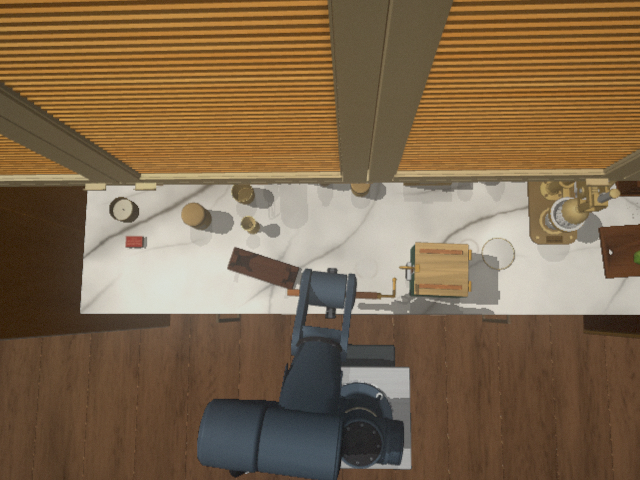

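Run:
```python
from plant import r
from h import *
p=r.current_eef_pos();g=np.array(p)+[0,0,.019];print(g,Rq(r.current_tool_rot()).as_matrix()[:,1],yh)
for n in("side","top"):
    print(n,"bend",proj(n,g+.165*xh).round(1),"ball",proj(n,g+.165*xh+.045*yh).round(1),"tail",proj(n,g-.12*xh+[0,0,.011]).round(1))
t=cv2.imread("pics/top7.png");hsv=cv2.cvtColor(t,cv2.COLOR_BGR2HSV)
print(hsv[268,265],hsv[262,245])
m=cv2.inRange(hsv,(0,60,0),(20,255,110));z=np.zeros_like(m);z[243:294,222:305]=m[243:294,222:305]
c=max(cv2.findContours(z,0,1)[0],key=cv2.contourArea);rr=cv2.minAreaRect(c);b=cv2.boxPoints(rr);print(rr);W=np.array([plane("top",*q,.012) for q in b]);print(W,W.mean(0))
crop("side",cv2.imread("pics/side11.png"),190,130,110,110,5,"pics/s12.png")
crop("top",t,215,240,110,60,7,"pics/t12.png")
```

```text
[0.36553985 0.06985487 0.25629229] [ 0.99920735 -0.03974085 -0.0023085 ] [ 0.99922904 -0.03925982  0.        ]
side bend [[231.3 224.4]] ball [[258.4 222.2]] tail [[229.7 162.5]]
top bend [[393.9 295.9]] ball [[394.3 279. ]] tail [[287.4 291.5]]
[ 11  91 101] [15 63 81]
((263.0350341796875, 267.80865478515625), (67.15119171142578, 22.803638458251953), 17.969139099121094)
[[0.45237359 0.40992422 0.012     ]
 [0.52159353 0.3890361  0.012     ]
 [0.45505103 0.18408437 0.012     ]
 [0.38690224 0.20570967 0.012     ]] [0.4539801  0.29718859 0.012     ]
```

View pics/s12.png

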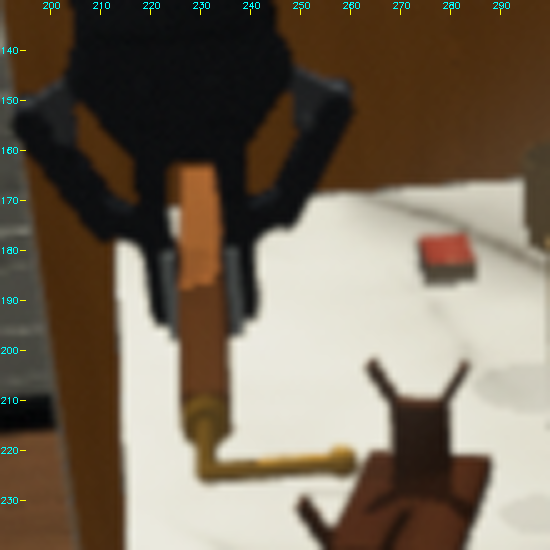

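View pics/t12.png

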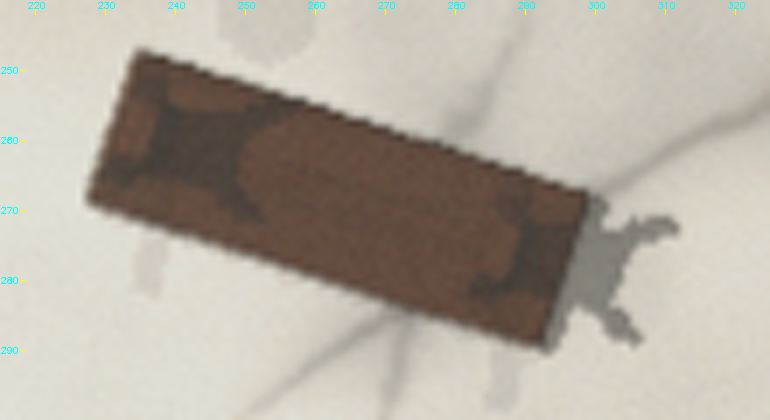

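Run:
```python
from plant import r
from h import *
o=ori(PY)
P=np.array([.4524,.2943,.0666])
r.goto(G(P+[0,0,.14]),o);print(r.current_clock(),r.current_eef_pos())
r.movel(G(P+[0,0,.03]),o,max_speed=.12);f0=np.array(r.current_wrist_force());print(f0.round(2),np.round(r.current_eef_pos(),4),r.current_clock())
for dz in(.015,.006,.003,.0015,0,-.0015,-.003):
    r.movel(G(P+[0,0,dz]),o,max_speed=.05);f=np.array(r.current_wrist_force())-f0;print(dz,f.round(2),np.round(r.current_eef_pos(),4))
    if f[2]>4 or np.linalg.norm(f)>8:break
for n in("side","top"):
    im=r.get_image(n);cv2.imwrite(f"pics/{n}13.png",im["pixels"][:,:,::-1])
print(r.current_clock())
crop("side",cv2.imread("pics/side13.png"),225,170,100,100,6,"pics/s13.png")
```

```text
31.8917 [0.45188882 0.2933344  0.18707971]
[-1.44 -0.28 -2.38] [0.453  0.2944 0.0783] 32.9583
0.015 [1.76 0.44 1.25] [0.4521 0.2943 0.0622]
0.006 [1.49 0.91 0.94] [0.4521 0.2942 0.0532]
0.003 [2.18 0.6  0.56] [0.4523 0.2943 0.0505]
0.0015 [2.01 0.34 1.64] [0.4524 0.2943 0.0491]
0 [ 1.65 -0.1   0.71] [0.4525 0.2944 0.0476]
-0.0015 [ 0.31 -1.28 12.08] [0.4525 0.2944 0.0476]
34.8417
```

View pics/s13.png

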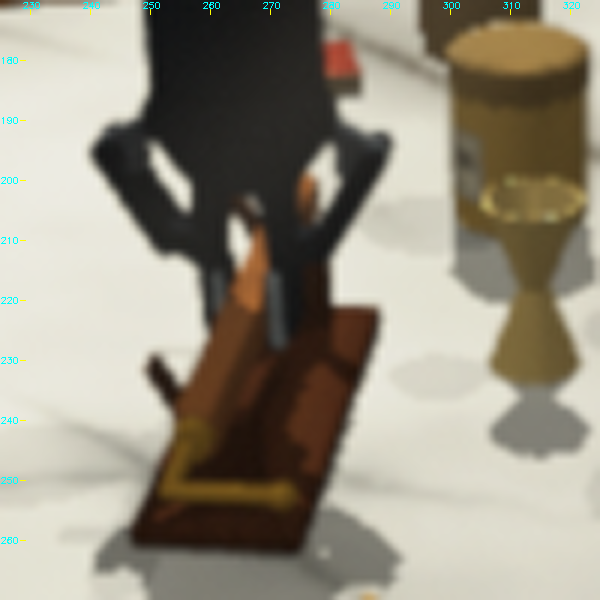

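Seated firmly (12 N at the same height as at the start). Release, withdraw upward and check.

Run:
```python
from plant import r
from h import *
o=ori(PY)
P=np.array([.4524,.2943,.0666])
r.movel(G(P),o,max_speed=.05)
r.let_go();print(r.current_clock(),r.current_wrist_force(),r.current_grip_width())
r.movel(G(P+[0,0,.16]),o,max_speed=.15)
r.move_j([1.099,0.527,1.433,0,1.181,-0.178]);print(r.current_clock(),r.current_eef_pos())
for n in("side","top"):
    im=r.get_image(n);cv2.imwrite(f"pics/{n}14.png",im["pixels"][:,:,::-1])
a=cv2.imread("pics/side0.png").astype(int);b=cv2.imread("pics/side14.png").astype(int)
t=cv2.imread("pics/top14.png");hsv=cv2.cvtColor(t,cv2.COLOR_BGR2HSV)
m=cv2.inRange(hsv,(3,120,130),(14,255,255));z=np.zeros_like(m);z[245:290,215:299]=m[245:290,215:299];c=max(cv2.findContours(z,0,1)[0],key=cv2.contourArea);print(cv2.minAreaRect(c))
s=cv2.imread("pics/side14.png");crop("side",s,225,160,190,150,4,"pics/s14.png")
```

```text
35.7667 [ 0.49257377 -1.02293241  1.05819576] 0.08530431403697117
38.4917 [0.1816431  0.59770995 0.23120785]
((260.62060546875, 267.12725830078125), (76.53531646728516, 5.065042972564697), 17.927919387817383)
```

View pics/s14.png

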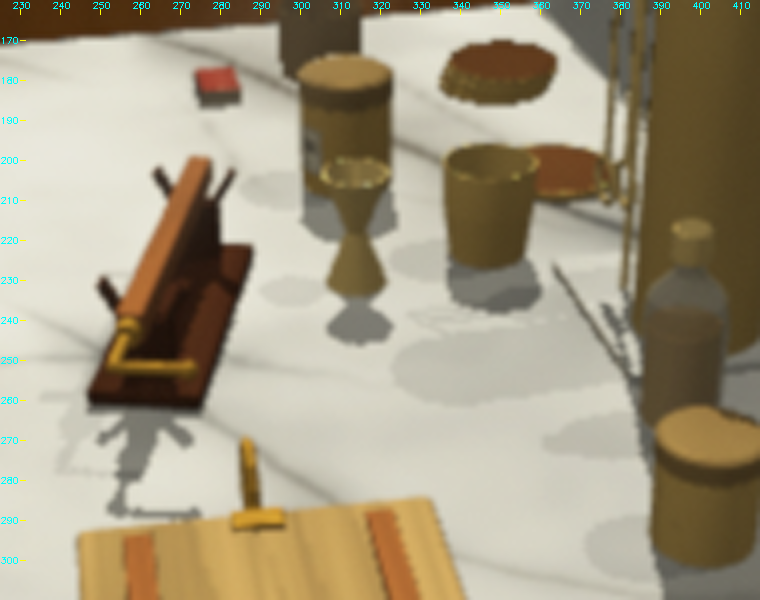

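View pics/top14.png

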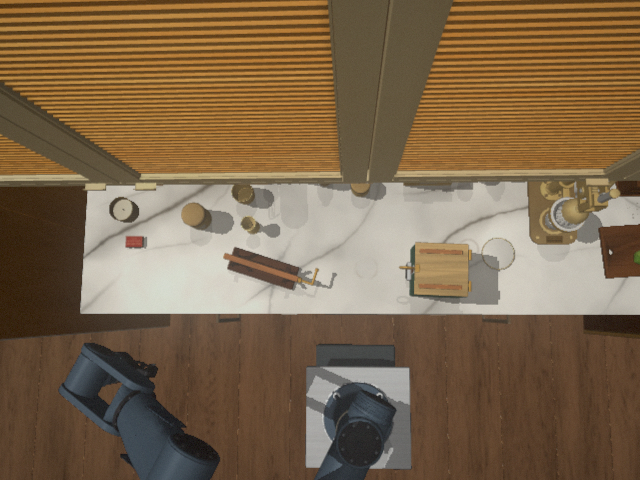

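The pole is back in both forks: its rectangle is centred at (260.6, 267.1) px against (260.8, 266.8) at the start. The flap edge is level, running from (245, 294) to (332, 285), and the bystanders have not moved. Handing in.

```bash
python3 -c "
from plant import r
print(r.hand_in(),r.current_clock())"
```

```text
the job is handed in; nothing more can be done
the job is handed in; nothing more can be done
```

The whole job is done and handed in at about 38.5 s on the robot's clock (limit 67 s). The hand-in gave no verdict.

- **Sieve:** I lowered it until the taper took it and let go. The contact height matched a full seat, and the side force was only about 1 N. In the top view, before the flap was shut, the knob was within about 1.5 mm of its target. The shut flap now hides it, so I could not check it again at the end.
- **Flap:** I put the hook through the ring and drew the flap down slowly in short steps to its stop. The last reading at the stop was 6.7 N. After unhooking, the flap's edge in the side view lay within about 1 px of where a shut flap should be.
- **Pole:** I laid it back in both forks. It pressed down at the same height I had gripped it from, and the top view shows it within about 0.4 px of where it started.
- **Everything else:** the bystanders look unmoved in the final views, though I compared them only by eye. The arm is back at its start pose with the gripper open, touching nothing.

One early measurement disagreed. The hole at the foot of the taper put the hopper's centre 4 mm off the value from the rim edges. That mask missed part of the hole, so I used the rim value, and the seating agreed with it.

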